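Foil-stamp the square pen and hold the dwell

TASK

Take the square-barrelled pen out of the tray (leave the round pens in the tray and the bottle standing) and lay it down in the cradle of the drawn-out sliding table of the stamping press, middle of the pen at the middle of the cradle and its tip pointing towards the press. Push the table fully home under the head, then pull the press lever down past its two clicks to the third position at the end of its travel, so that the die presses on the pen. Finish while holding the lever there: do not let go, it springs back.

Things in the scene. Friction and masses are not known exactly. Their poses are not given: they have to be found in the camera images.
- press: Hot-foil pen press, fixed: grey base 345 x 150 x 20 mm, column at the back, ram housing overhanging forward (80 mm wide, 155 to 280 mm above the bench, front face 12 mm beyond the origin), foil reel (top at 340 mm) on its right, controller box on its left. Origin on the bench under the base's middle; x from its open front (robot side) to the column, y to its left, z up. Lever on its left (+y).
- table (a joint): Sliding table of the press, travel along the press's x axis: 0 = drawn out to the front, 0.100 m = home at its stop under the head. About 2 N of friction; it stays where it is left.
- table_lip (a point): Top middle of the front (-x) face of the upright lip at the sliding table's front end, to be pushed along +x of the press. Lip 60 mm wide, 6 mm thick, 32 mm high below this point, which is 71 mm above the bench. Axes as the press.
- cradle (a point): Middle of the pen cradle on the sliding table, at the saddle floors' height, 55 mm above the bench. x along the groove, as the press. Two saddles 18 mm long, centred 40 mm before and behind; groove 13.5 mm wide at the floor, cheeks 10 mm high leaning out 25 degrees. Between them 62 mm free, 15 mm deep. Table out: head and housing begin 50 mm or more beyond. Home: under the die.
- die: Sprung brass die under the press head, face 30 x 14 mm, origin at the centre of its face, 22 mm above the top of a seated pen when the lever is up. It goes down 20 mm per rad of lever, meets a seated pen at about 1.1 rad of lever and presses it with about 16 N at the third position.
- lever (a joint): Press lever: 0 = up at rest, 68 degrees above level; grows as it is pulled forward and down. Two clicks hold it weakly if let go (rests at about 0.38 and 0.80 rad); the third position is the end stop at 1.257 rad (4 degrees below level), where it does not stay: it springs back to the second click. At the ball: up to about 15 N past the second click, 9 N to hold at the stop.
- lever_pivot (a point): Point on the lever's hinge axis, in the plane in which the ball swings, 185 mm above the bench; axes as the press. The hinge axis is the press's y. The ball's centre lies 170 mm from this point: at lever value q it is at x = -0.170 cos(68 deg - q), z = +0.170 sin(68 deg - q) from here.
- lever_ball (a point): Centre of the black ball grip at the end of the 12 mm lever rod, 32 mm diameter. Can be pinched from above with the fingers at its +y and -y sides (55 mm free beside it on the press's side) and turns in the fingers as the lever swings.
- tray: White plastic stock tray, fixed, 200 x 250 x 26 mm, walls and floor 4 mm; origin under its centre, x along its 200 mm side.
- pen: The pen to stamp: square barrel 12 x 12 mm, 100 mm long, 135 mm overall, 26 g, aluminium with black cone and thin steel clip (4 mm wide, lying 3.5 mm over the top face, on the 40 mm of the barrel next to the push button). Lies flat. Origin at the middle of its length and width on its underside; x points to the tip, z up. Grip it across its width near the origin.
- pen_tip (a point): Tip of the square pen, 67.5 mm from the middle of its length.
- slim1: Round slim pen, 140 mm long, 9.6 mm diameter, lying in the tray; origin on its underside, mid-length.
- slim2: Round slim pen, 148 mm long, 8.4 mm diameter, lying in the tray; origin on its underside, mid-length.
- slim3: Round slim pen, 132 mm long, 10 mm diameter, lying in the tray; origin on its underside, mid-length.
- cleaner: Small bottle of cleaner standing on the bench beyond the tray, 48 mm diameter, 105 mm tall; origin under its centre.
There are look-alikes about, which are no part of the job. Leave any blue look-alike of the slim1 alone.

How it is judged:
By the outcome, as a careful person would: the job done as asked, in the order asked, and still so for the second after the job is handed in, while the arm keeps its last pose, push and grip.
It also fails if it takes over 72 s, if anything falls off the work surface, if the arm or the gripper's body presses on something with over 40 N, if the wrist force passes 120 N, or if a joint passes its speed limit or range.

ROBOT

A 7-joint arm with a two-finger parallel gripper is mounted at the origin on the work surface. World frame = base frame: x ahead of the robot, y to its left, z up, the work surface at z = 0. Lengths are in m, angles in rad, forces in N, time in s.
With the tool pointing down it reaches from about 0.425 to 0.95 m from the base axis. Payload 4.7 kg.
Tool frame: the origin (TCP) lies midway between the tips of the shut fingers; the grasp point (between the pads) lies 19 mm behind it; z points along the fingers, x is the direction in which the jaws open and shut, and the axes are right-handed (so a half turn about z gives the same grasp; the last joint's range is limited). The gripper opens to 87 mm and grips with 3 to 60 N. Pads are 19 mm wide; open, the fingers measure 117 mm over their backs; the gripper's body (75 mm by 190 mm) begins 51 mm behind the grasp point.
Start: joints at [-1.28, 0.469, -0.049, 1.532, 0.024, 1.141, -0.082], TCP at [0.212, 0.641, 0.223] pointing down, gripper open.
Joint ranges: [-2.59, 2.59], [-0.33, 1.99], [-1.39, 1.29], [0.1, 2.45], [-1.04, 4.18], [0.21, 1.99], [-2.66, 2.66]. Speed limits (rad/s): [2.57, 2.57, 3.14, 3.14, 3.14, 3.14, 3.14].

INTERFACE

Orientations are given as [roll, pitch, yaw] about the fixed x, y, z axes, in that order (R = Rz(yaw) Ry(pitch) Rx(roll)).
In Python, from station import arm gives the robot as it stands.
- The arm moves only by the tool send_rows, never from a script. Its arguments are lists of equal length, an entry for each row: "angular": the turn, a rotation vector about the tool's x, y, z in units of 6 degrees (1.0 is 6 degrees), a list of three; "travel": the shift along the tool's x, y, z in units of 25 mm (1.0 is 25 mm), a list of three; "hand": the gripper's target within -1 to 1 (fully open at 1, half-way at 0, shut at -1). A call has 1 to 5 rows; each row is the pose to reach, as a shift and turn from the pose commanded when the call began, along the tool's axes at that moment; what a row does not reach only later rows make up. A row lasts 1/12 s, in which the tool goes at most 41.7 mm and 7.16 degrees, less where a joint would pass 70% of its speed; a pose out of reach is approached as far as the arm can. A call with a gripper value outside its range is refused whole. The fingers move at their own pace and stop on an object; the grip force is fixed at half the most. Time passes only in rows, so rows that repeat a pose let the fingers close. It gives the time, the measured TCP pose, the force and the opening at its end, in the units of the state.
- arm.observe(): the state, without advancing time (a new reading comes with each control period).
- arm.camera(name): name is "side" or "top"; returns the picture (384x512x3 uint8, red, green, blue); there is no depth.
- arm.camera_model(name): a dict with "mtx" (3x3 intrinsics, pixels), "T" (4x4, takes a point from camera to world coordinates). Camera axes: x right, y up, looking along -z (the intrinsics and any distortion apply to the point x, -y, -z); pixel columns grow to the right and rows downward; lengths in m; the calibration is good to about 2 mm. A picture is of the moment at which its call begins. camera_model takes no time and is no camera call.
- arm.finish_job(): hands the job in, once; it reports no verdict.
Trained networks look in the newest picture that a camera, given by its name, has taken for a name from the list of things; names that differ only in an ending like _2 or _b are one class to them, and where a whole thing is asked for, a point or a joint stands for the part that bears it (a point fixed in the world has none). Each returns a list of dicts, best first, with "confidence" (0 to 1); they miss things now and then, are a little off and sometimes report something else, mostly with a low value. They report only what shows in the picture. A call takes as long as a camera call. They do not tell look-alikes from the thing itself.
- arm.recognise(camera, thing): "centre" ([row, column] in pixels, amid what is visible of it).
- arm.silhouettes(camera, thing): "mask" (384x512 bool, what is visible of it) and "centre" ([row, column] in pixels, amid what is visible of it).
- arm.landmark_of(camera, thing): "centre" ([row, column] in pixels: a listed point, or the origin of a listed thing).
The state is a dict: "t": time; "joint_pos": joint angles; "qd": joint speeds; "tau": joint torques, N m; "tcp_pos": TCP position; "eef_rot": TCP orientation; "force": force on the tool from outside, world axes, zero at the start; "wrist_torque": the same for the moment, N m; "gripper_width": opening from 0.0 (shut) to 1.0 (fully open).
Only numpy, scipy, OpenCV 4.12 (cv2) and the standard library are available. Lean on these libraries where they do the work, as an engineer would, in place of code of your own. Each camera call takes 0.05 s, during which the arm holds its last target. There are 200 camera calls.

## Working session

There is one attempt and no reset: what is moved stays moved. The work goes in short steps, Python scripts to look and compute and a tool call to move; the robot and the scene stay as the last step left them, time stands still between calls to the robot, and variables do not carry over. Pictures are saved under pics/ and viewed, about 8 in all and at most 12, crops included, and the job is handed in when it is done.

Besides the shell and the picture viewer there is one more tool, called after "Request:" as name(argument=value, ...) on one line, values as JSON. send_rows: Moves the arm, as the interface text tells. Its arguments: {"type":"object","properties":{"angular":{"type":"array","items":{"type":"array","items":{"type":"number"}}},"travel":{"type":"array","items":{"type":"array","items":{"type":"number"}}},"hand":{"type":"array","items":{"type":"number"}}},"required":["angular","travel","hand"]}

```bash
mkdir -p pics; ls; cat > h.py <<'E'
import numpy as np, cv2
from station import arm
def ray(cam,px):
    m=arm.camera_model(cam); K=np.array(m["mtx"]); T=np.array(m["T"])
    d=m.get("dist"); d=None if d is None else np.array(d)
    r,c=px
    u=cv2.undistortPoints(np.array([[[c,r]]],float),K,d)[0,0]
    v=T[:3,:3]@np.array([u[0],-u[1],-1.]); return T[:3,3],v
def atz(cam,px,z):
    o,v=ray(cam,px); return o+v*(z-o[2])/v[2]
def proj(cam,p):
    m=arm.camera_model(cam); K=np.array(m["mtx"]); T=np.array(m["T"])
    q=T[:3,:3].T@(np.array(p)-T[:3,3]); q=np.array([q[0],-q[1],-q[2]]); u=K@q/q[2]; return u[1],u[0]
def save(img,n): cv2.imwrite("pics/"+n,cv2.cvtColor(img,cv2.COLOR_RGB2BGR))
E
python3 - <<'E'
from h import *
for c in("top","side"):
    im=arm.camera(c); save(im,c+"0.png"); m=arm.camera_model(c); print(c,m.keys(),np.round(m["mtx"],1).tolist(),np.round(m["T"],3).tolist())
z=dict(press=0,cradle=.055,table_lip=.071,lever_pivot=.185,lever_ball=.343,tray=0,pen=.004,pen_tip=.010,cleaner=0,slim1=.004,slim2=.004,slim3=.004)
for c in("top","side"):
  for k,h in z.items():
    for d in arm.landmark_of(c,k)[:3]:
        print(c,k,round(d["confidence"],2),np.round(d["centre"],1),np.round(atz(c,d["centre"],h),3))
print(arm.observe())
E
```

```text
pics
top dict_keys(['mtx', 'T']) [[432.3, 0.0, 253.3], [0.0, 432.3, 194.0], [0.0, 0.0, 1.0]] [[0.03, 0.976, -0.217, 0.312], [-1.0, 0.028, -0.012, -0.058], [-0.006, 0.217, 0.976, 1.19], [0.0, 0.0, 0.0, 1.0]]
side dict_keys(['mtx', 'T']) [[350.2, 0.0, 255.3], [0.0, 350.2, 193.7], [0.0, 0.0, 1.0]] [[0.967, 0.164, -0.196, 0.358], [-0.255, 0.64, -0.725, -0.653], [0.006, 0.751, 0.66, 0.76], [0.0, 0.0, 0.0, 1.0]]
top press 0.8 [178.2 206.6] [0.619 0.09  0.   ]
top press 0.26 [224.9 310.3] [ 0.493 -0.204  0.   ]
top cradle 0.76 [193.2 201.7] [0.563 0.095 0.055]
top table_lip 0.83 [227.2 203. ] [0.468 0.084 0.071]
top lever_pivot 0.95 [130.6 150.7] [0.688 0.212 0.185]
top lever_ball 0.55 [134.6 134.6] [0.619 0.202 0.343]
top tray 0.71 [225.4 309.7] [ 0.492 -0.203  0.   ]
top tray 0.26 [230.8 299.7] [ 0.476 -0.175  0.   ]
top pen 0.74 [227.6 299. ] [ 0.484 -0.173  0.004]
top pen 0.23 [176.  207.8] [0.624 0.087 0.004]
top pen_tip 0.7 [204.9 290.1] [ 0.546 -0.147  0.01 ]
top cleaner 0.56 [133.1 131.7] [0.748 0.316 0.   ]
top cleaner 0.54 [136.3 318.6] [ 0.754 -0.228  0.   ]
top slim1 0.7 [313.8 
[... 1525 characters left out ...]
246.7] [ 0.479 -0.125  0.004]
{'t': 1.3, 'joint_pos': array([-1.27990465,  0.46858551, -0.04859942,  1.53252812,  0.02411504,
        1.1410353 , -0.08232162]), 'qd': array([ 0.0002767 ,  0.00121002, -0.00087386,  0.00099681,  0.00184952,
        0.00042321, -0.00066718]), 'tau': array([ 2.67981968e-04, -5.07833898e+01, -8.06609751e-02, -2.36444879e+01,
       -6.12869742e-02,  3.11142881e-02,  6.24135879e-06]), 'tcp_pos': array([0.21215892, 0.64078422, 0.2225707 ]), 'eef_rot': array([-3.14157051e+00, -2.82287422e-05,  1.25099936e+00]), 'force': array([ 0.52401523, -0.12337471,  0.07601086]), 'wrist_torque': array([ 0.04988965, -0.0032954 , -0.01728761]), 'gripper_width': 0.9984621033402551}
```

```bash
python3 - <<'E'
import cv2
im=cv2.imread("pics/top0.png")
cv2.imwrite("pics/tc.png",cv2.resize(im[90:290,110:370],None,fx=3,fy=3,interpolation=cv2.INTER_CUBIC))
E
```

```text
(no output)
```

View pics/tc.png

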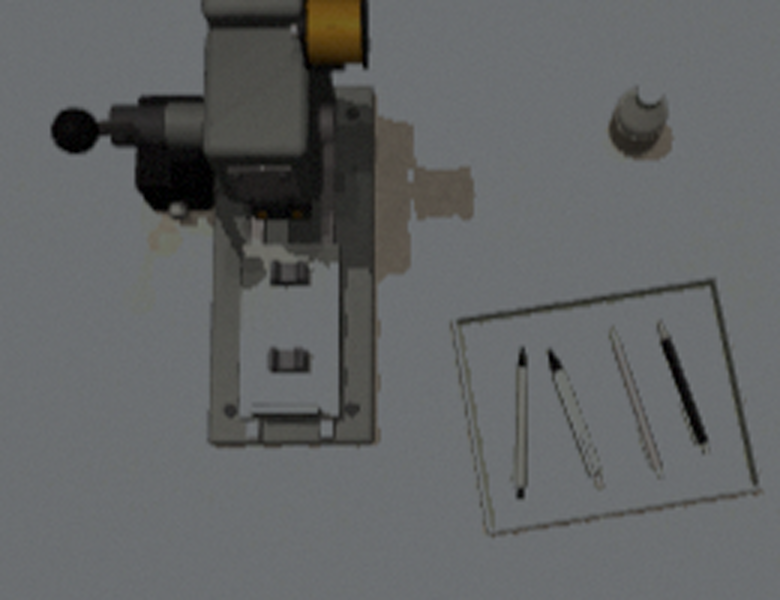

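View pics/side0.png

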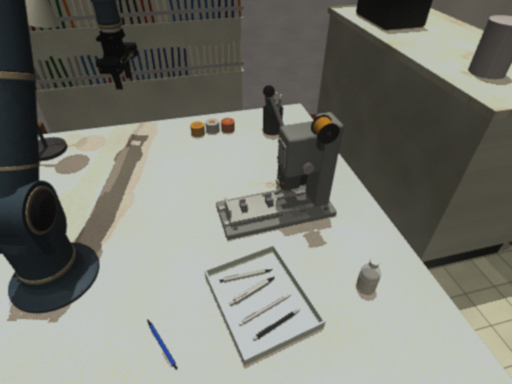

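```bash
python3 - <<'E'
import cv2,numpy as np
a=cv2.imread("pics/top0.png")[195:260,270:355]; b=cv2.imread("pics/side0.png")[255:345,210:315]
a=cv2.resize(a,(780,596),interpolation=cv2.INTER_CUBIC)
b=cv2.resize(b,(690,591),interpolation=cv2.INTER_CUBIC)
a=cv2.convertScaleAbs(a,alpha=1.8)
cv2.imwrite("pics/za.png",cv2.resize(np.hstack([cv2.resize(a,(400,306)),cv2.resize(b,(357,306))]),None,fx=1,fy=1))
E
```

```text
(no output)
```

View pics/za.png

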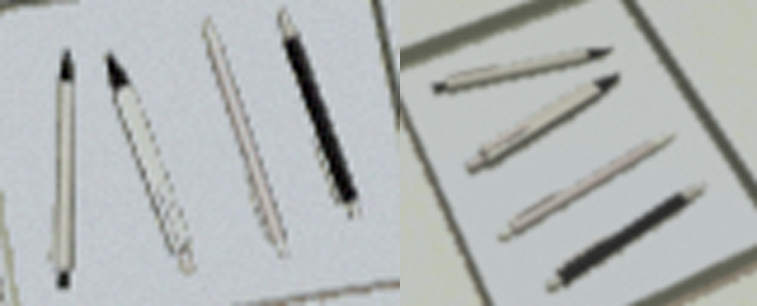

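```bash
python3 - <<'E'
from h import *
for c in("top","side"):
  arm.camera(c)
  for k in("pen","slim1"):
    for d in arm.silhouettes(c,k)[:5]:
        m=d["mask"]; r,cc=np.nonzero(m)
        P=np.array([atz(c,(i,j),.012)[:2] for i,j in zip(r,cc)])
        mu=P.mean(0); w,v=np.linalg.eigh(np.cov((P-mu).T)); e=(P-mu)@v[:,1]; f=(P-mu)@v[:,0]
        print(c,k,round(d["confidence"],2),np.round(d["centre"],1),"mid",np.round(mu+v[:,1]*(e.max()+e.min())/2,4),"L",round(np.ptp(e),3),"W",round(4*f.std()*.87,4),"ang",round(np.degrees(np.arctan2(v[1,1],v[0,1]))%180,1),m.sum())
for cam in("top","side"):
    o=[(d["confidence"],d["centre"]) for k in["pen","pen_tip"] for d in arm.landmark_of(cam,k)[:1]]
    print(cam,o)
E
```

```text
top pen 0.49 [234.  300.7] mid [ 0.4761 -0.1788] L 0.114 W 0.014 ang 20.9 207
top slim1 0.6 [227.2 318.9] mid [ 0.4915 -0.2345] L 0.131 W 0.0093 ang 17.7 150
top slim1 0.54 [222.5 339.7] mid [ 0.505  -0.2785] L 0.099 W 0.0078 ang 18.0 84
top slim1 0.52 [231.2 283.9] mid [ 0.4746 -0.1292] L 0.113 W 0.0112 ang 0.0 163
top slim1 0.51 [311.9 333.1] mid [ 0.2521 -0.2537] L 0.123 W 0.0135 ang 112.3 238
side pen 0.76 [288.6 253.1] mid [ 0.4819 -0.1766] L 0.131 W 0.0166 ang 20.8 294
side slim1 0.63 [343.9 164. ] mid [ 0.2547 -0.2548] L 0.134 W 0.0125 ang 113.4 328
side slim1 0.62 [275.2 242.4] mid [ 0.4749 -0.1288] L 0.132 W 0.0151 ang 179.7 242
side slim1 0.62 [309.3 264.3] mid [ 0.4948 -0.2343] L 0.132 W 0.0124 ang 17.2 252
side slim1 0.62 [323.8 274.1] mid [ 0.511  -0.2764] L 0.115 W 0.0101 ang 18.7 198
top [(0.6, [229.5, 301.9]), (0.54, [204.4, 291.6])]
side [(0.55, [310.2, 267.9]), (0.55, [290.3, 251.5])]
```

```bash
python3 - <<'E'
from h import *
im=cv2.imread("pics/top0.png"); g=cv2.cvtColor(im,cv2.COLOR_BGR2GRAY).astype(float); g=cv2.GaussianBlur(g,(0,0),1)
gx=np.diff(g,axis=1); gy=np.diff(g,axis=0)
def edge(r,c0,c1,s):
    seg=s*gx[r,c0:c1]; k=seg.argmax()
    if 0<k<len(seg)-1: a,b,c=seg[k-1:k+2]; k=k+.5*(a-c)/(a-2*b+c)
    return c0+k+.5
for nm,c0,c1,s,z,rows in(("baseR",229,241,1,.01,list(range(185,232,5))),("baseL",174,186,-1,.02,list(range(175,232,5))),("tabL",186,196,1,.039,list(range(185,225,4))),("tabR",218,228,-1,.039,list(range(185,225,4)))):
    P=np.array([atz(top:="top",(r,edge(r,c0,c1,s)),z)[:2] for r in rows])
    f=np.polyfit(P[:,0],P[:,1],1); print(nm,"yaw",np.degrees(f[0]).round(2),"y at .56",np.polyval(f,.56).round(4),"res",np.std(P[:,1]-np.polyval(f,P[:,0])).round(4))
for c in range(185,232,8):
    seg=gy[228:245,c]; print(c,[ (228+i,int(v)) for i,v in enumerate(seg) if abs(v)>6])
P={"top":[],"side":[]}
for c in P:
  arm.camera(c)
  for k,z in dict(cradle=.055,table_lip=.071,lever_pivot=.185,lever_ball=.3426,die=.09,press=0).items():
    for d in arm.landmark_of(c,k)[:1]: print(c,k,round(d["confidence"],2),np.round(d["centre"],1),np.round(atz(c,d["centre"],z),4))
E
```

```text
baseR yaw 2.23 y at .56 0.0062 res 0.0004
baseL yaw 3.93 y at .56 0.1591 res 0.0039
tabL yaw -1.25 y at .56 0.1261 res 0.0041
tabR yaw 2.63 y at .56 0.0404 res 0.0001
185 [(228, 9), (229, 6), (235, -8), (236, -9), (238, 18), (239, 15)]
193 [(229, 7), (230, 12), (231, 6), (234, -9), (235, -14), (236, -7), (237, 10), (238, 17), (239, 9)]
201 [(228, -9), (229, 6), (230, 14), (231, 12), (232, 6), (235, -7), (236, -7), (238, 18), (239, 15), (240, 6)]
209 [(228, -10), (230, 14), (231, 12), (235, -6), (237, 13), (238, 17), (239, 8)]
217 [(229, 15), (230, 14), (231, 6), (233, -6), (234, -14), (235, -14), (237, 15), (238, 19), (239, 10)]
225 [(228, 8), (229, 6), (235, -7), (237, 13), (238, 17), (239, 8)]
top cradle 0.87 [195.7 203.7] [0.5559 0.0888 0.055 ]
top table_lip 0.56 [231.  205.9] [0.4587 0.0758 0.071 ]
top lever_pivot 0.75 [132.3 150.9] [0.6839 0.2108 0.185 ]
top lever_ball 0.83 [131.9 134.7] [0.6255 0.2024 0.3426]
top press 0.88 [177.8 209.5] [0.6203 0.0823 0.    ]
side cradle 0.64 [201.4 257.1] [0.5632 0.0861 0.055 ]
side table_lip 0.59 [203.5 229.7] [0.4796 0.0803 0.071 ]
side lever_ball 0.54 [ 92.8 265.6] [0.6134 0.1955 0.3426]
side press 0.89 [212.5 273.7] [0.6159 0.0818 0.    ]
```

```bash
python3 - <<'E'
from h import *
print("saddles",[atz("top",(90+r/3,110+290/3),.06).round(4) for r in(272,360)], "front",atz("top",(238.7,205),0.0).round(4),atz("top",(238.7,205),.02).round(4))
yaw=np.radians(2.4); R=np.array([[np.cos(yaw),-np.sin(yaw)],[np.sin(yaw),np.cos(yaw)]])
out=[]
for cam,(r0,r1,c0,c1) in(("top",(160,245,160,250)),("side",(180,240,205,295))):
    im=cv2.imread(f"pics/{cam}0.png")
    s=4.4
    z=cv2.resize(im[r0:r1,c0:c1],None,fx=s,fy=s,interpolation=cv2.INTER_CUBIC)
    if cam=="top": z=cv2.convertScaleAbs(z,alpha=1.8)
    def L(pts,col,o):
        q=[]
        for p in pts:
            w=R@np.array(p[:2])+o; a=proj(cam,[*w,p[2]]); q.append([(a[1]+.5-c0)*s,(a[0]+.5-r0)*s])
        cv2.polylines(z,[np.int32(np.round(q))],True,col,1,cv2.LINE_AA)
    o=np.array([.5595,.083])
    for k in(-.04,.04): L([(k-.009,-.00675,.055),(k+.009,-.00675,.055),(k+.009,.00675,.055),(k-.009,.00675,.055)],(0,0,255),o)
    for k in(-.04,.04): L([(k-.009,-.0114,.065),(k+.009,-.0114,.065),(k+.009,.0114,.065),(k-.009,.0114,.065)],(0,255,255),o)
    L([(0,-.03,.071),(.006,-.03,.071),(.006,.03,.071),(0,.03,.071)],(0,255,0),np.array([.4715,.0794]))
    L([(-.1725,-.075,.02),(.1725,-.075,.02),(.1725,.075,.02),(-.1725,.075,.02)],(255,0,0),np.array([.617,.0852]))
    out.append(cv2.resize(z,(396,374)))
cv2.imwrite("pics/ov.png",np.hstack(out))
E
```

```text
saddles [array([0.5965, 0.0824, 0.06  ]), array([0.5162, 0.0781, 0.06  ])] front [0.4466 0.0857 0.    ] [0.4443 0.0833 0.02  ]
```

View pics/ov.png

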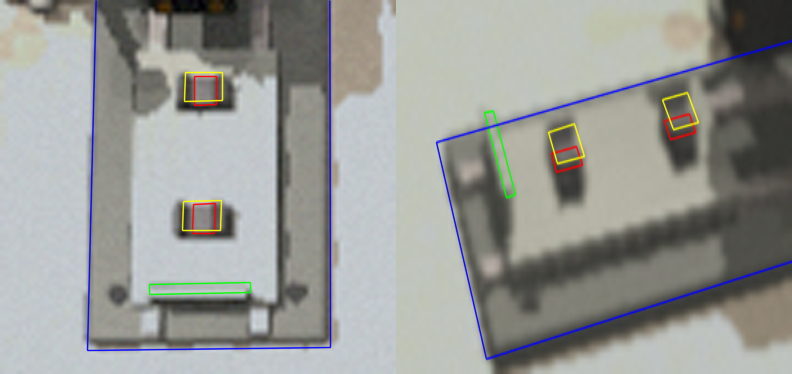

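Request:
send_rows(angular=[[0,0,0],[0,0,0],[0,0,0],[0,0,0],[0,0,0]], travel=[[-14,13.8,0],[-14,13.8,0],[-14,13.8,0],[-14,13.8,0],[-14,13.8,0]], hand=[-0.26,-0.26,-0.26,-0.26,-0.26])

```text
t: 2.92
tcp_pos: [0.305, 0.4521, 0.2227]
eef_rot: [3.141, -0.0, 1.251]
force: [1.1, -0.3, 0.4]
gripper_width: 0.709
```

```bash
cat > go.py <<'E'
import sys
from h import *
from scipy.spatial.transform import Rotation as Ro
# args: x y z yawdeg -> units for one target (tool down)
x,y,z,w=map(float,sys.argv[1:5]); s=arm.observe()
A=Ro.from_euler("xyz",s["eef_rot"]); B=Ro.from_euler("xyz",[np.pi,0,np.radians(w)])
print("t",round(s["t"],2),"pos",s["tcp_pos"].round(4),"rpy",np.degrees(s["eef_rot"]).round(1),"F",s["force"].round(1),"w",round(s["gripper_width"]*87,1))
print("travel",np.round(A.inv().apply(np.array([x,y,z])-s["tcp_pos"])/.025,2),"angular",np.round(np.degrees((A.inv()*B).as_rotvec())/6,2),"j",s["joint_pos"].round(2))
E
python3 go.py .43 .2 .22 71.7
```

```text
t 2.92 pos [0.305  0.4521 0.2227] rpy [180.   -0.   71.7] F [ 1.1 -0.3  0.4] w 61.7
travel [-8.    7.92  0.1 ] angular [ 0. -0. -0.] j [-1.05  0.26 -0.01  1.84  0.    1.04  0.19]
```

Request:
send_rows(angular=[[0,0,0],[0,0,0],[0,0,0],[0,0,0],[0,0,0]], travel=[[-8,7.9,0],[-8,7.9,0],[-8,7.9,0],[-8,7.9,0],[-8,7.9,0]], hand=[-0.26,-0.26,-0.26,-0.26,-0.26])

```text
t: 3.33
tcp_pos: [0.3973, 0.2654, 0.223]
eef_rot: [3.141, -0.001, 1.251]
force: [1.0, -0.0, 0.5]
gripper_width: 0.392
```

```bash
python3 go.py .483 -.1735 .22 110.8
```

```text
t 3.33 pos [0.3973 0.2654 0.223 ] rpy [ 1.80e+02 -1.00e-01  7.17e+01] F [ 1.  -0.   0.5] w 34.1
travel [-15.59   8.77   0.1 ] angular [ 0.01 -0.01 -6.52] j [-0.78  0.14  0.11  1.99 -0.02  1.01  0.59]
```

Request:
send_rows(angular=[[0,0,-1.1],[0,0,-2.2],[0,0,-3.3],[0,0,-4.4],[0,0,-5.5]], travel=[[-15.6,8.8,0],[-15.6,8.8,0],[-15.6,8.8,0],[-15.6,8.8,0],[-15.6,8.8,0]], hand=[-0.26,-0.26,-0.26,-0.26,-0.26])

```text
t: 3.75
tcp_pos: [0.4327, 0.0878, 0.223]
eef_rot: [3.141, -0.0, 1.787]
force: [1.4, 0.0, -0.4]
gripper_width: 0.371
```

```bash
python3 go.py .483 -.1735 .12 110.8
```

```text
t 3.75 pos [0.4327 0.0878 0.223 ] rpy [179.9  -0.  102.4] F [ 1.4  0.  -0.4] w 32.3
travel [-10.64  -0.28   4.11] angular [ 0.01 -0.   -1.4 ] j [-0.51  0.08  0.23  2.07 -0.02  1.    1.52]
```

Request:
send_rows(angular=[[0,0,-0.5],[0,0,-1.4],[0,0,-1.4],[0,0,-1.4],[0,0,-1.4]], travel=[[-2,0,0.1],[-10.6,-0.3,4],[-10.6,-0.3,4],[-10.6,-0.3,4],[-10.6,-0.3,4]], hand=[-0.26,-0.26,-0.26,-0.26,-0.26])

```text
t: 4.17
tcp_pos: [0.4682, -0.1007, 0.1545]
eef_rot: [3.14, 0.0, 1.929]
force: [1.0, 0.0, -0.2]
gripper_width: 0.367
```

```bash
python3 go.py .483 -.1735 .12 110.8
```

```text
t 4.17 pos [ 0.4682 -0.1007  0.1545] rpy [179.9   0.  110.5] F [ 1.   0.  -0.2] w 32.0
travel [-2.93 -0.47  1.38] angular [ 0.02  0.   -0.04] j [-0.2   0.23  0.38  2.08 -0.12  0.85  2.18]
```

Request:
send_rows(angular=[[0,0,0],[0,0,0],[0,0,0],[0,0,0]], travel=[[-2.9,-0.5,1.4],[-2.9,-0.5,1.4],[-2.9,-0.5,1.4],[-2.9,-0.5,1.4]], hand=[-0.26,-0.26,-0.26,-0.26])

```text
t: 4.5
tcp_pos: [0.4808, -0.1735, 0.1187]
eef_rot: [-3.139, -0.0, 1.924]
force: [-0.5, 1.6, 0.1]
gripper_width: 0.372
```

```bash
python3 go.py .483 -.1735 .006 110.8; python3 - <<'E'
from h import *
out=[]
for cam,(r0,r1,c0,c1) in(("top",(190,260,265,345)),("side",(225,315,200,300))):
    im=arm.camera(cam); z=cv2.resize(im[r0:r1,c0:c1],(390,350),interpolation=cv2.INTER_CUBIC)
    if cam=="top": z=cv2.convertScaleAbs(z,alpha=1.8)
    sx,sy=390/(c1-c0),350/(r1-r0)
    d=np.array([np.cos(np.radians(20.8)),np.sin(np.radians(20.8))]); n=np.array([-d[1],d[0]]); o=np.array([.483,-.1735])
    q=[]
    for a,b in((-.0675,-.006),(.05,-.006),(.0675,0),(.05,.006),(-.0675,.006)):
        w=o+a*d+b*n; p=proj(cam,[*w,.012]); q.append([(p[1]+.5-c0)*sx,(p[0]+.5-r0)*sy])
    cv2.polylines(z,[np.int32(q)],True,(255,0,0),1,cv2.LINE_AA); out.append(z)
save(np.hstack(out),"pen1.png")
E
```

```text
t 4.5 pos [ 0.4808 -0.1735  0.1187] rpy [-179.9   -0.   110.2] F [-0.5  1.6  0.1] w 32.4
travel [-0.03  0.09  4.51] angular [-0.02 -0.   -0.1 ] j [-0.06  0.34  0.4   2.04 -0.18  0.79  2.37]
```

View pics/pen1.png

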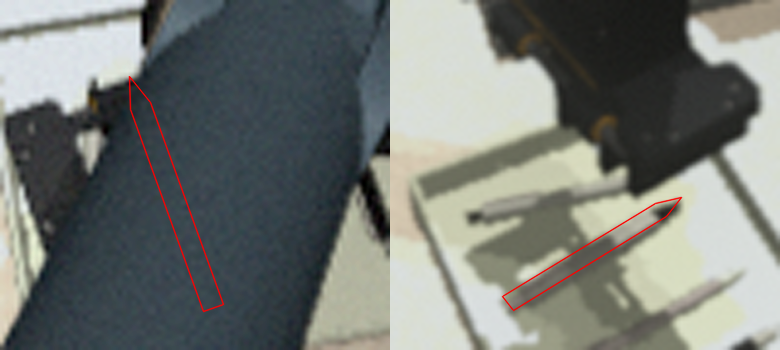

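Request:
send_rows(angular=[[0,0,-0.1],[0,0,-0.1],[0,0,-0.1],[0,0,-0.1],[0,0,-0.1]], travel=[[-0.1,0.06,1.5],[-0.1,0.06,3],[-0.1,0.06,4],[-0.1,0.06,4.4],[-0.1,0.06,4.4]], hand=[-0.26,-0.26,-0.26,-0.26,-0.26])

```text
t: 5.02
tcp_pos: [0.4829, -0.171, 0.0083]
eef_rot: [-3.139, -0.003, 1.942]
force: [0.1, 0.8, 0.6]
gripper_width: 0.374
```

```bash
python3 go.py .483 -.1755 .0065 110.8
```

```text
t 5.02 pos [ 0.4829 -0.171   0.0083] rpy [-179.9   -0.2  111.3] F [0.1 0.8 0.6] w 32.6
travel [-0.17 -0.06  0.07] angular [-0.02 -0.03  0.08] j [ 0.02  0.52  0.31  2.1  -0.29  0.56  2.48]
```

Request:
send_rows(angular=[[0,0,0],[0,0,0],[0,0,0],[0,0,0],[0,0,0]], travel=[[-0.15,-0.05,0.07],[-0.15,-0.05,0.07],[-0.15,-0.05,0.07],[-0.15,-0.05,0.07],[-0.15,-0.05,0.07]], hand=[-0.26,-1,-1,-1,-1])

```text
t: 5.43
tcp_pos: [0.4847, -0.1771, 0.0089]
eef_rot: [3.14, 0.001, 1.939]
force: [0.3, 0.2, 0.2]
gripper_width: 0.15
```

```bash
python3 go.py .483 -.1755 .16 110.8
```

```text
t 5.43 pos [ 0.4847 -0.1771  0.0089] rpy [179.9   0.  111.1] F [0.3 0.2 0.2] w 13.0
travel [ 0.08 -0.03 -6.04] angular [0.02 0.01 0.05] j [ 0.03  0.53  0.31  2.1  -0.29  0.56  2.49]
```

Request:
send_rows(angular=[[0,0,0],[0,0,0],[0,0,0],[0,0,0],[0,0,0]], travel=[[0,0,0],[0,0,0],[0,0,-0.5],[0,0,-1.5],[0,0,-3]], hand=[-1,-1,-1,-1,-1])

```text
t: 5.85
tcp_pos: [0.4817, -0.1762, 0.0814]
eef_rot: [-3.136, -0.004, 1.939]
force: [1.1, 0.3, -0.7]
gripper_width: 0.135
```

```bash
python3 go.py .5575 .082 .16 92.4
```

```text
t 5.85 pos [ 0.4817 -0.1762  0.0814] rpy [-179.7   -0.2  111.1] F [ 1.1  0.3 -0.7] w 11.8
travel [ 8.55  6.53 -3.15] angular [-0.06 -0.02  3.12] j [-0.03  0.4   0.38  2.06 -0.22  0.72  2.42]
```

Request:
send_rows(angular=[[0,0,0.3],[0,0,0.7],[0,0,1.1],[0,0,1.5],[0,0,2]], travel=[[0.8,0.6,-1],[1.8,1.3,-2],[2.8,2.1,-2],[3.8,2.9,-2],[4.8,3.7,-2]], hand=[-1,-1,-1,-1,-1])

```text
t: 6.27
tcp_pos: [0.5276, -0.0303, 0.1337]
eef_rot: [3.14, -0.0, 1.727]
force: [0.8, 0.2, -0.3]
gripper_width: 0.13
```

```bash
python3 go.py .5575 .082 .13 92.4
```

```text
t 6.27 pos [ 0.5276 -0.0303  0.1337] rpy [179.9  -0.   99. ] F [ 0.8  0.2 -0.3] w 11.4
travel [4.25 1.88 0.15] angular [ 0.02 -0.    1.09] j [-0.36  0.35  0.41  1.99 -0.19  0.84  1.89]
```

Request:
send_rows(angular=[[0,0,0.3],[0,0,0.6],[0,0,1.1],[0,0,1.1],[0,0,1.1]], travel=[[1.2,0.5,0.1],[2.4,1.1,0.15],[3.5,1.6,0.2],[4.2,1.9,0.2],[4.2,1.9,0.2]], hand=[-1,-1,-1,-1,-1])

```text
t: 6.68
tcp_pos: [0.558, 0.0856, 0.1275]
eef_rot: [3.141, -0.002, 1.623]
force: [0.8, -0.2, -0.2]
gripper_width: 0.131
```

```bash
python3 go.py .5575 .082 .085 92.4; python3 - <<'E'
from h import *
s=arm.observe()
for cam in("top","side"):
    arm.camera(cam)
    for k in("pen","pen_tip"):
        for d in arm.landmark_of(cam,k)[:2]: print(cam,k,round(d["confidence"],2),np.round(d["centre"],1),np.round(atz(cam,d["centre"],s["tcp_pos"][2]-.004),4))
    for d in arm.silhouettes(cam,"pen")[:1]:
        r,c=np.nonzero(d["mask"]); P=np.array([atz(cam,(i,j),s["tcp_pos"][2]+.004)[:2] for i,j in zip(r,c)]); mu=P.mean(0)
        w,v=np.linalg.eigh(np.cov((P-mu).T)); e=(P-mu)@v[:,1]; print(" sil",len(r),(mu+v[:,1]*(e.max()+e.min())/2).round(4),np.ptp(e).round(3),np.degrees(np.arctan(v[1,1]/v[0,1])).round(1))
im=arm.camera("side")[150:245,195:315]; a=cv2.resize(im,(480,380),interpolation=cv2.INTER_CUBIC)
im=cv2.convertScaleAbs(arm.camera("top")[150:245,170:245],alpha=1.8); b=cv2.resize(im,(300,380),interpolation=cv2.INTER_CUBIC)
save(np.hstack([a,b]),"cr1.png")
E
```

```text
t 6.68 pos [0.558  0.0856 0.1275] rpy [ 1.8e+02 -1.0e-01  9.3e+01] F [ 0.8 -0.2 -0.2] w 11.4
travel [-0.15 -0.03  1.7 ] angular [ 0.   -0.02  0.1 ] j [-0.54  0.41  0.4   1.92 -0.21  0.85  1.6 ]
top pen 0.59 [193.6 202.5] [0.5465 0.0833 0.1235]
 sil 89 [0.512  0.0815] 0.048 4.9
side pen 0.5 [186.6 257.3] [0.5598 0.0737 0.1235]
 sil 196 [ 0.4763 -0.2997] 0.11 17.8
```

View pics/cr1.png

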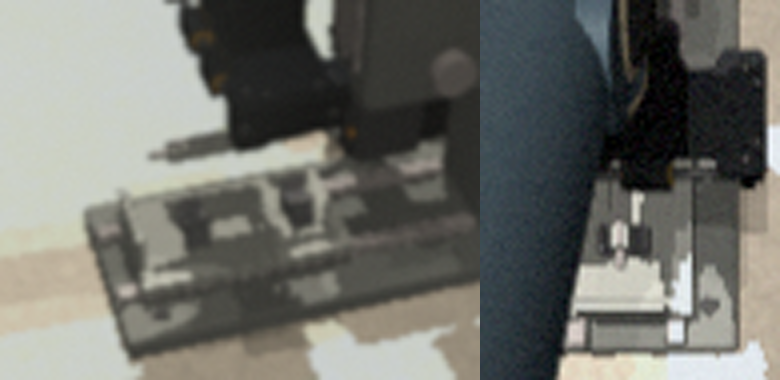

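```bash
python3 - <<'E'
from h import *
for c,px in(("side",(189.25,232.8)),("top",(215.5,205))): print(c,atz(c,px,.128).round(4))
E
```

```text
side [0.4896 0.0744 0.128 ]
top [0.4899 0.0733 0.128 ]
```

```bash
python3 - <<'E'
from h import *
s=arm.observe(); t=s["tcp_pos"]; yaw=s["eef_rot"][2]-np.pi/2; print(t.round(4),np.degrees(yaw).round(2))
out=[]
for cam,(r0,r1,c0,c1) in(("top",(180,236,185,241)),("side",(165,235,215,285))):
    im=arm.camera(cam); z=cv2.resize(im[r0:r1,c0:c1],(390,390),interpolation=cv2.INTER_CUBIC); k=390/(r1-r0)
    z=cv2.convertScaleAbs(z,alpha=1.8 if cam=="top" else 1.3)
    for y,col in((yaw,(255,0,0)),):
        d=np.array([np.cos(y),np.sin(y)]); n=np.array([-d[1],d[0]]); q=[]
        for a,b in((-.0675,-.003),(-.055,-.006),(-.02,-.006),(-.02,.006),(-.055,.006),(-.0675,.003)):
            w=t[:2]+a*d+b*n; p=proj(cam,[*w,t[2]+.005]); q.append([(p[1]+.5-c0)*k,(p[0]+.5-r0)*k])
        cv2.polylines(z,[np.int32(q)],True,col,1,cv2.LINE_AA)
    out.append(z)
save(np.hstack(out),"cr2.png")
E
```

```text
[0.5574 0.0786 0.128 ] 2.44
```

View pics/cr2.png

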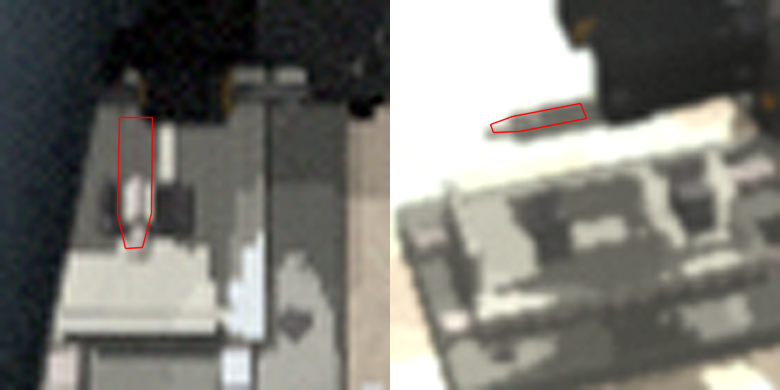

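```bash
python3 go.py .5595 .082 .072 92.4
```

```text
t 7.28 pos [0.5574 0.079  0.128 ] rpy [180.   -0.   92.5] F [ 0.6 -0.6 -0.2] w 11.7
travel [0.11 0.09 2.24] angular [ 0.   -0.    0.01] j [-0.53  0.41  0.41  1.92 -0.21  0.86  1.6 ]
```

Request:
send_rows(angular=[[0,0,0],[0,0,0],[0,0,0],[0,0,0],[0,0,0]], travel=[[0.1,0.1,0.7],[0.1,0.1,1.5],[0.1,0.1,2.2],[0.1,0.1,2.2],[0.1,0.1,2.2]], hand=[-1,-1,-1,-1,-1])

```text
t: 7.7
tcp_pos: [0.5592, 0.0818, 0.0724]
eef_rot: [-3.14, 0.0, 1.614]
force: [-0.4, 0.0, 0.5]
gripper_width: 0.134
```

```bash
python3 - <<'E'
from h import *
for _ in range(3): arm.camera("side")
E
python3 go.py .5595 .082 .06 92.4
```

```text
t 7.85 pos [0.5608 0.0821 0.0741] rpy [179.9  -0.   92.5] F [ 0.2 -0.1  0.1] w 11.7
travel [-0.   -0.05  0.56] angular [ 0.02 -0.    0.02] j [-0.51  0.49  0.38  1.95 -0.25  0.75  1.63]
```

Request:
send_rows(angular=[[0,0,0],[0,0,0],[0,0,0],[0,0,0],[0,0,0]], travel=[[0,0,0.15],[0,0,0.3],[0,0,0.45],[0,0,0.52],[0,0,0.52]], hand=[-1,-1,-1,-1,-1])

```text
t: 8.27
tcp_pos: [0.5606, 0.0847, 0.0604]
eef_rot: [3.14, -0.003, 1.616]
force: [1.1, 4.3, 2.6]
gripper_width: 0.131
```

```bash
python3 - <<'E'
from h import *
P=[]
for _ in range(4): arm.camera("side"); s=arm.observe(); P.append([*s["tcp_pos"],*s["force"]])
print(np.mean(P,0).round(4))
E
```

```text
[0.5606 0.0847 0.0604 0.5251 5.1805 3.2063]
```

Request:
send_rows(angular=[[0,0,0],[0,0,0],[0,0,0],[0,0,0]], travel=[[0.06,0,0],[0.12,0,0],[0.12,0,0],[0.12,0,0]], hand=[-1,-1,-1,-1])

```text
t: 8.8
tcp_pos: [0.5596, 0.0851, 0.0598]
eef_rot: [3.142, -0.0, 1.614]
force: [0.1, 1.5, 1.7]
gripper_width: 0.133
```

Request:
send_rows(angular=[[0,0,0],[0,0,0],[0,0,0],[0,0,0]], travel=[[0.05,0,0],[0.05,0,0.1],[0.05,0,0.1],[0.05,0,0.1]], hand=[-1,-1,-1,-1])

```text
t: 9.13
tcp_pos: [0.5622, 0.0854, 0.0597]
eef_rot: [3.136, 0.0, 1.614]
force: [-0.0, -0.8, 13.3]
gripper_width: 0.131
```

```bash
python3 - <<'E'
from h import *
for i in range(3):
    im=arm.camera("side"); s=arm.observe(); print(s["tcp_pos"].round(4),s["force"].round(1))
a=cv2.convertScaleAbs(cv2.resize(im[180:235,210:290],(560,385),interpolation=cv2.INTER_CUBIC),alpha=1.4)
save(a,"cr3.png")
E
```

```text
[0.5622 0.0854 0.0597] [-0.1 -0.7 13.5]
[0.5622 0.0854 0.0597] [-0.9 -0.8 13.5]
[0.5622 0.0854 0.0597] [ 0.2 -1.2 13.5]
```

View pics/cr3.png

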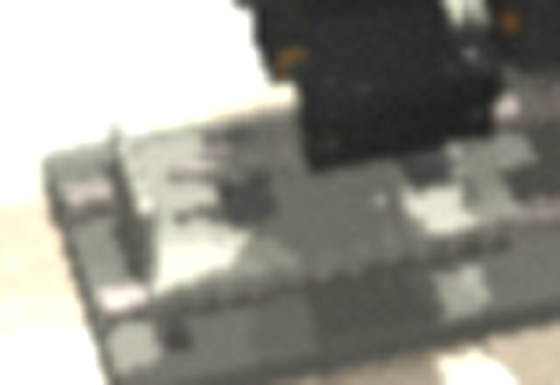

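Request:
send_rows(angular=[[0,0,0],[0,0,0],[0,0,0],[0,0,0],[0,0,0]], travel=[[0,0,-0.1],[0,0,-0.1],[0,0,-0.1],[0,0,-0.1],[0,0,-0.1]], hand=[-1,-0.4,-0.4,-0.4,-0.4])

```text
t: 9.7
tcp_pos: [0.559, 0.0861, 0.0593]
eef_rot: [-3.14, 0.0, 1.615]
force: [-0.1, 0.4, 0.1]
gripper_width: 0.281
```

Request:
send_rows(angular=[[0,0,0],[0,0,0],[0,0,0],[0,0,0],[0,0,0]], travel=[[0,0,-0.6],[0,0,-2],[0,0,-3.6],[0,0,-3.6],[0,0,-3.6]], hand=[-0.4,-0.4,-0.4,-0.4,-0.4])

```text
t: 10.12
tcp_pos: [0.561, 0.0865, 0.1519]
eef_rot: [3.137, -0.001, 1.615]
force: [-0.5, 0.5, -0.5]
gripper_width: 0.302
```

```bash
python3 go.py .42 .08 .155 92.4
```

```text
t 10.12 pos [0.561  0.0865 0.1519] rpy [ 1.797e+02 -1.000e-01  9.250e+01] F [-0.5  0.5 -0.5] w 26.3
travel [-0.01 -5.65 -0.15] angular [ 0.04 -0.01  0.02] j [-0.55  0.38  0.42  1.89 -0.2   0.9   1.57]
```

Request:
send_rows(angular=[[0,0,0],[0,0,0],[0,0,0],[0,0,0],[0,0,0]], travel=[[0,-1,-0.1],[0,-2.4,-0.1],[0,-3.8,-0.1],[0,-5.2,-0.1],[0,-5.2,-0.1]], hand=[-0.4,-1,-1,-1,-1])

```text
t: 10.53
tcp_pos: [0.4206, 0.0794, 0.1495]
eef_rot: [-3.13, 0.001, 1.616]
force: [-0.2, -0.8, 0.0]
gripper_width: 0.082
```

```bash
python3 go.py .44 .0805 .055 92.4;  python3 - <<'E'
from h import *
yaw=np.radians(2.4)
im=arm.camera("side"); c0,r0,k=215,180,8
a=cv2.convertScaleAbs(cv2.resize(im[r0:r0+50,c0:c0+75],None,fx=k,fy=k,interpolation=cv2.INTER_CUBIC),alpha=1.4)
save(a,"cr4.png")
for d in arm.silhouettes("side","pen")[:2]:
    r,c=np.nonzero(d["mask"]); P=np.array([atz("side",(i,j),.064)[:2] for i,j in zip(r,c)]); mu=P.mean(0)
    w,v=np.linalg.eigh(np.cov((P-mu).T)); e=(P-mu)@v[:,1]; print(" sil",d["confidence"],len(r),(mu+v[:,1]*(e.max()+e.min())/2).round(4),np.ptp(e).round(3),np.degrees(np.arctan(v[1,1]/v[0,1])).round(1))
for t,z in dict(pen=.055,pen_tip=.061,cradle=.055,table_lip=.071).items():
    for d in arm.landmark_of("side",t)[:1]: print(t,round(d["confidence"],2),np.round(d["centre"],1),atz("side",d["centre"],z).round(4))
E
```

```text
t 10.53 pos [0.4206 0.0794 0.1495] rpy [-179.3    0.    92.6] F [-0.2 -0.8  0. ] w 7.2
travel [0.01 0.82 3.77] angular [-0.11  0.01  0.03] j [-0.67  0.16  0.43  2.18 -0.1   0.82  1.44]
 sil 0.46 145 [0.5555 0.0846] 0.109 1.8
pen 0.56 [203.1 254.1] [0.5527 0.0811 0.055 ]
pen_tip 0.56 [195.4 279.2] [0.6328 0.089  0.061 ]
cradle 0.88 [201.5 258.1] [0.566  0.0849 0.055 ]
table_lip 0.82 [201.3 226.9] [0.4736 0.0916 0.071 ]
```

View pics/cr4.png

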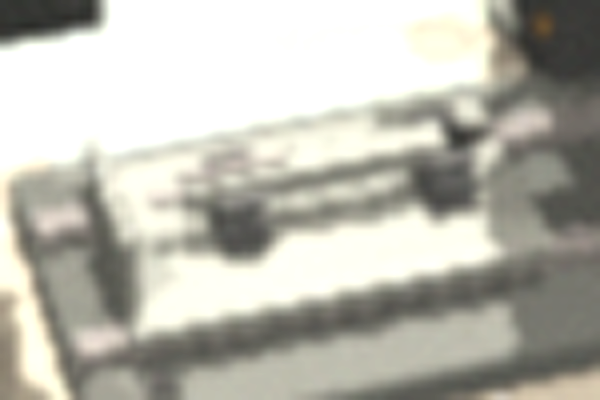

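```bash
python3 - <<'E'
from h import *
f=lambda x,y,z: atz("side",(180+y/8-.5,215+x/8-.5),z).round(4)
print("end",f(153,201,.062),"tip",f(487,120,.061)); print("saddle -y faces z.05",f(240,230,.05),f(445,185,.05)); print("saddle bottom edges x", f(214,240,.05),f(270,240,.05),f(420,195,.05),f(475,195,.05))
print("lip top corner", f(92,148,.071))
print([np.round(proj("side",p),1)*8-np.array([180*8,215*8]) for p in [(.63,.089,.061),(.493,.083,.061)]])
E
```

```text
end [0.4913 0.0824 0.062 ] tip [0.6229 0.0958 0.061 ]
saddle -y faces z.05 [0.5212 0.0718 0.05  ] [0.601  0.0764 0.05  ]
saddle bottom edges x [0.5108 0.0691 0.05  ] [0.5306 0.064  0.05  ] [0.5904 0.0735 0.05  ] [0.6102 0.0684 0.05  ]
lip top corner [0.4739 0.1063 0.071 ]
[array([124.8, 506.4]), array([196.8, 153.6])]
```

```bash
python3 - <<'E'
from h import *
yaw=np.radians(2.4)
for cam in("top","side"):
    g=cv2.cvtColor(arm.camera(cam),cv2.COLOR_RGB2GRAY).astype(np.float32)
    for off,z in((0,.066),(-.002,.066),(-.014,.06),(.012,.065)):
        u=np.arange(-.085,.085,.0025); pts=[]
        for a in u:
            p=proj(cam,[.56+a*np.cos(yaw)-off*np.sin(yaw),.0845+a*np.sin(yaw)+off*np.cos(yaw),z]); pts.append(p)
        pts=np.array(pts,np.float32)
        v=cv2.remap(g,pts[None,:,1].copy(),pts[None,:,0].copy(),cv2.INTER_LINEAR)[0]
        print(cam,off,z,"from x=.475 step 2.5mm:",v.astype(int).tolist())
E
```

```text
top 0 0.066 from x=.475 step 2.5mm: [5, 7, 7, 7, 6, 4, 4, 7, 8, 8, 6, 3, 6, 6, 7, 6, 8, 16, 18, 25, 28, 33, 44, 54, 71, 95, 112, 122, 124, 123, 123, 123, 123, 124, 123, 123, 124, 123, 124, 123, 123, 122, 122, 123, 123, 123, 123, 123, 124, 119, 101, 59, 10, 8, 12, 12, 15, 19, 27, 44, 56, 61, 61, 61, 62, 61, 60, 53]
top -0.002 0.066 from x=.475 step 2.5mm: [5, 5, 6, 6, 8, 6, 6, 5, 5, 6, 4, 1, 5, 8, 6, 5, 20, 36, 43, 56, 65, 74, 83, 83, 87, 99, 112, 122, 124, 123, 123, 123, 122, 123, 122, 123, 124, 124, 124, 123, 123, 124, 123, 124, 124, 124, 123, 123, 122, 118, 101, 60, 9, 2, 12, 15, 19, 24, 32, 42, 42, 38, 38, 38, 38, 38, 38, 34]
top -0.014 0.06 from x=.475 step 2.5mm: [2, 3, 6, 6, 5, 4, 2, 2, 4, 1, 6, 5, 6, 11, 14, 13, 27, 44, 55, 61, 63, 69, 86, 98, 101, 100, 100, 100, 101, 101, 101, 102, 99, 90, 84, 83, 83, 84, 83, 92, 101, 105, 105, 104, 94, 66, 26, 36, 50, 58, 58, 57, 60, 69, 79, 78, 69, 72, 70, 68, 59, 44, 36, 37, 36, 38, 40, 38]
top 0.012 0.065 from x=.475 step 2.5mm: [40, 48, 56, 51, 45, 39, 33, 26, 20, 18, 14, 11, 17, 14, 14, 12, 13, 13, 12, 17, 15, 11, 11, 12, 13, 11, 11, 13
[... 952 characters left out ...]
75 step 2.5mm: [110, 133, 142, 142, 149, 155, 160, 165, 167, 164, 150, 142, 129, 105, 73, 56, 62, 64, 64, 64, 67, 80, 103, 118, 125, 129, 136, 145, 143, 137, 131, 132, 139, 146, 145, 143, 140, 138, 144, 145, 141, 134, 123, 114, 92, 69, 55, 56, 62, 66, 66, 64, 67, 81, 108, 131, 138, 125, 109, 95, 83, 78, 81, 88, 89, 85, 79, 73]
side 0.012 0.065 from x=.475 step 2.5mm: [134, 160, 162, 165, 171, 180, 186, 187, 187, 186, 183, 178, 175, 177, 171, 155, 137, 128, 127, 126, 124, 127, 140, 159, 174, 177, 178, 177, 172, 172, 178, 180, 180, 179, 176, 175, 177, 178, 180, 178, 174, 168, 157, 142, 131, 125, 120, 116, 112, 113, 113, 106, 94, 90, 110, 140, 158, 161, 150, 119, 94, 80, 75, 75, 78, 81, 85, 86]
```

Request:
send_rows(angular=[[0,0,0],[0,0,0],[0,0,0],[0,0,0],[0,0,0]], travel=[[0,1.4,0],[0,2.8,0],[0,4.2,0],[0,5.2,0.1],[0,5.2,0.1]], hand=[-0.4,-0.4,-0.4,-0.4,-0.4])

```text
t: 11.35
tcp_pos: [0.565, 0.0864, 0.1494]
eef_rot: [3.137, 0.002, 1.614]
force: [0.6, 0.2, 0.2]
gripper_width: 0.267
```

```bash
python3 -c "
from h import *
arm.camera('side');arm.camera('side')"; python3 go.py .5605 .0855 .0597 92.4
```

```text
t 11.45 pos [0.56   0.0859 0.1489] rpy [-1.799e+02  1.000e-01  9.250e+01] F [-0.2  0.4  0.3] w 24.8
travel [-0.01  0.02  3.57] angular [-0.01  0.01  0.01] j [-0.56  0.39  0.43  1.89 -0.2   0.9   1.58]
```

Request:
send_rows(angular=[[0,0,0],[0,0,0],[0,0,0],[0,0,0],[0,0,0]], travel=[[0,0,1.2],[0,0,2.4],[0,0,3.2],[0,0,3.5],[0,0,3.5]], hand=[-0.4,-0.4,-0.4,-0.4,-0.4])

```text
t: 11.87
tcp_pos: [0.5573, 0.0861, 0.0608]
eef_rot: [-3.137, 0.001, 1.615]
force: [-0.1, -0.1, 0.8]
gripper_width: 0.301
```

Request:
send_rows(angular=[[0,0,0],[0,0,0],[0,0,0],[0,0,0],[0,0,0]], travel=[[0,0,0],[0,0,0],[0,0,0],[0,0.05,0],[0,0.1,0]], hand=[-1,-1,-1,-1,-1])

```text
t: 12.28
tcp_pos: [0.5627, 0.0866, 0.0638]
eef_rot: [3.14, -0.001, 1.615]
force: [-1.6, -0.5, 6.0]
gripper_width: 0.126
```

Request:
send_rows(angular=[[0,0,0],[0,0,0],[0,0,0],[0,0,0],[0,0,0]], travel=[[0,0,0],[0,0,0],[0,0,0],[0,0,0],[0,0,0]], hand=[-1,-1,-0.4,-0.4,-0.4])

```text
t: 12.7
tcp_pos: [0.5623, 0.0865, 0.0625]
eef_rot: [3.141, -0.0, 1.615]
force: [0.3, -0.4, -0.1]
gripper_width: 0.258
```

Request:
send_rows(angular=[[0,0,0],[0,0,0],[0,0,0],[0,0,0],[0,0,0]], travel=[[0,0,-0.8],[0,0,-2],[0,0,-3.4],[0,0,-3.6],[0,-1,-3.6]], hand=[-0.4,-0.4,-0.4,-0.4,-0.6])

```text
t: 13.12
tcp_pos: [0.5429, 0.0858, 0.1556]
eef_rot: [3.131, -0.001, 1.614]
force: [-0.1, 0.0, 0.1]
gripper_width: 0.273
```

Request:
send_rows(angular=[[0,0,0],[0,0,0],[0,0,0],[0,0,0],[0,0,0]], travel=[[0,-1.4,0],[0,-2.8,0],[0,-4.2,0],[0,-4.4,0],[0,-4.4,0]], hand=[-1,-1,-1,-1,-1])

```text
t: 13.53
tcp_pos: [0.425, 0.0805, 0.1521]
eef_rot: [-3.14, -0.001, 1.616]
force: [0.5, -0.9, -0.3]
gripper_width: 0.019
```

```bash
cat > prof.py <<'E'
from h import *
yaw=np.radians(2.4)
for cam in("top","side"):
    g=cv2.cvtColor(arm.camera(cam),cv2.COLOR_RGB2GRAY).astype(np.float32)
    for off,z in((0,.066),(-.014,.06)):
        u=np.arange(-.085,.085,.0025)
        pts=np.array([proj(cam,[.56+a*np.cos(yaw)-off*np.sin(yaw),.0845+a*np.sin(yaw)+off*np.cos(yaw),z]) for a in u],np.float32)
        v=cv2.remap(g,pts[None,:,1].copy(),pts[None,:,0].copy(),cv2.INTER_LINEAR)[0]
        print(cam,off,v.astype(int).tolist())
for t,z in dict(pen=.055,pen_tip=.061,cradle=.055,table_lip=.071).items():
    for d in arm.landmark_of("side",t)[:1]: print(t,round(d["confidence"],2),atz("side",d["centre"],z).round(4))
E
python3 prof.py; python3 go.py .44 .0805 .055 92.4
```

```text
top 0 [9, 6, 8, 9, 9, 9, 8, 6, 6, 8, 10, 8, 5, 5, 7, 14, 20, 22, 32, 39, 46, 68, 89, 98, 101, 101, 103, 108, 116, 123, 125, 123, 123, 123, 124, 124, 123, 123, 122, 122, 122, 123, 122, 122, 123, 123, 123, 122, 121, 121, 117, 90, 37, 14, 12, 9, 10, 13, 16, 24, 42, 57, 61, 60, 60, 60, 59, 53]
top -0.014 [6, 6, 4, 3, 4, 5, 3, 2, 4, 7, 12, 6, 12, 34, 48, 43, 46, 54, 59, 60, 61, 63, 66, 79, 96, 101, 100, 103, 102, 101, 101, 102, 102, 101, 103, 103, 103, 102, 104, 103, 104, 104, 105, 106, 101, 84, 54, 31, 39, 49, 56, 58, 56, 57, 62, 66, 67, 68, 70, 70, 65, 53, 41, 37, 36, 37, 37, 38]
side 0 [101, 141, 157, 165, 174, 179, 173, 164, 163, 164, 168, 165, 150, 130, 130, 143, 152, 155, 145, 130, 119, 126, 140, 153, 148, 139, 137, 149, 166, 176, 175, 168, 163, 164, 169, 176, 174, 168, 162, 161, 167, 174, 173, 167, 161, 161, 166, 172, 172, 167, 158, 141, 105, 68, 48, 57, 73, 86, 94, 96, 96, 115, 129, 139, 142, 140, 138, 125]
side -0.014 [82, 109, 140, 153, 159, 163, 165, 166, 164, 160, 147, 131, 123, 117, 101, 73, 59, 61, 64, 65, 64, 63, 70, 85, 106, 128, 143, 146, 137, 128, 129, 136, 142, 139, 130, 125, 127, 136, 145, 143, 136, 130, 127, 131, 128, 104, 72, 54, 56, 63, 65, 64, 64, 66, 76, 95, 110, 114, 110, 107, 98, 88, 84, 88, 88, 85, 80, 73]
pen_tip 0.48 [0.6355 0.0925 0.061 ]
cradle 0.95 [0.5573 0.0903 0.055 ]
table_lip 0.67 [0.48   0.0939 0.071 ]
t 13.83 pos [0.4285 0.0805 0.1524] rpy [180.    0.   92.5] F [ 0.5 -0.6  0.2] w 0.4
travel [-0.02  0.46  3.9 ] angular [0.01 0.01 0.01] j [-0.68  0.17  0.45  2.17 -0.1   0.82  1.44]
```

Request:
send_rows(angular=[[0,0,0],[0,0,0],[0,0,0],[0,0,0],[0,0,0]], travel=[[0,1.4,0],[0,2.8,0],[0,4.2,0],[0,5.4,0],[0,5.4,0]], hand=[-0.4,-0.4,-0.4,-0.4,-0.4])

```text
t: 14.25
tcp_pos: [0.5686, 0.0865, 0.1521]
eef_rot: [3.136, 0.002, 1.614]
force: [-0.4, -0.2, 0.0]
gripper_width: 0.264
```

Request:
send_rows(angular=[[0,0,0],[0,0,0],[0,0,0],[0,0,0],[0,0,0]], travel=[[0,0,1.2],[0,0,2.4],[0,0,3.3],[0,0,3.6],[0,0,3.6]], hand=[-0.4,-0.4,-0.4,-0.4,-0.4])

```text
t: 14.67
tcp_pos: [0.5606, 0.086, 0.0602]
eef_rot: [-3.137, 0.001, 1.614]
force: [0.4, -0.3, 0.8]
gripper_width: 0.302
```

```bash
python3 go.py .5605 .0855 .0597 92.4
```

```text
t 14.67 pos [0.5606 0.086  0.0602] rpy [-1.797e+02  1.000e-01  9.250e+01] F [ 0.4 -0.3  0.8] w 26.3
travel [-0.02 -0.    0.02] angular [-0.04  0.01  0.02] j [-0.52  0.51  0.39  1.95 -0.28  0.73  1.65]
```

Grip, lift about 3–4 mm, shift 2.5 mm, lower, release.

Request:
send_rows(angular=[[0,0,0],[0,0,0],[0,0,0],[0,0,0],[0,0,0]], travel=[[0,0,0],[0,0,0],[0,0,0],[0,0,-0.08],[0,0,-0.16]], hand=[-1,-1,-1,-1,-1])

```text
t: 15.08
tcp_pos: [0.5625, 0.0866, 0.0674]
eef_rot: [3.14, -0.001, 1.615]
force: [0.1, -0.3, -0.2]
gripper_width: 0.124
```

Request:
send_rows(angular=[[0,0,0],[0,0,0],[0,0,0],[0,0,0],[0,0,0]], travel=[[0,0,0],[0,0.05,0],[0,0.1,0],[0,0.1,0.08],[0,0.1,0.15]], hand=[-1,-1,-1,-1,-1])

```text
t: 15.5
tcp_pos: [0.5659, 0.0866, 0.0638]
eef_rot: [3.139, -0.001, 1.615]
force: [-1.1, -0.9, 18.1]
gripper_width: 0.126
```

Request:
send_rows(angular=[[0,0,0],[0,0,0],[0,0,0],[0,0,0],[0,0,0]], travel=[[0,0,0],[0,0,0],[0,0,0],[0,0,0],[0,0,0]], hand=[-1,-0.4,-0.4,-0.4,-0.4])

```text
t: 15.92
tcp_pos: [0.5642, 0.0865, 0.0622]
eef_rot: [-3.141, 0.0, 1.615]
force: [0.4, 0.4, 0.4]
gripper_width: 0.282
```

Request:
send_rows(angular=[[0,0,0],[0,0,0],[0,0,0],[0,0,0],[0,0,0]], travel=[[0,0,-0.8],[0,0,-2],[0,0,-3.4],[0,0,-3.6],[0,-1,-3.6]], hand=[-0.4,-0.4,-0.4,-0.4,-0.6])

```text
t: 16.33
tcp_pos: [0.5451, 0.0859, 0.1556]
eef_rot: [3.131, -0.001, 1.614]
force: [0.5, 0.1, 0.4]
gripper_width: 0.272
```

Request:
send_rows(angular=[[0,0,0],[0,0,0],[0,0,0],[0,0,0],[0,0,0]], travel=[[0,-1.4,0],[0,-2.8,0],[0,-4.2,0],[0,-4.4,0],[0,-4.4,0]], hand=[-1,-1,-1,-1,-1])

```text
t: 16.75
tcp_pos: [0.4273, 0.0806, 0.1522]
eef_rot: [-3.14, -0.001, 1.616]
force: [1.1, -0.1, -0.5]
gripper_width: 0.02
```

```bash
python3 prof.py; python3 go.py .44 .0805 .055 92.4
```

```text
top 0 [5, 6, 7, 8, 7, 9, 7, 6, 6, 8, 9, 8, 10, 9, 7, 3, 10, 16, 17, 23, 31, 41, 47, 59, 79, 94, 98, 103, 106, 116, 124, 124, 124, 124, 123, 122, 122, 122, 121, 122, 122, 125, 123, 122, 122, 122, 122, 122, 122, 122, 122, 117, 103, 63, 26, 13, 7, 5, 6, 12, 22, 33, 49, 59, 60, 59, 59, 53]
top -0.014 [2, 2, 2, 2, 3, 2, 3, 6, 1, 6, 7, 12, 12, 9, 15, 18, 29, 44, 56, 61, 61, 60, 63, 69, 86, 99, 99, 101, 101, 102, 101, 103, 103, 103, 103, 103, 103, 102, 103, 103, 104, 105, 104, 105, 105, 102, 82, 43, 30, 43, 53, 57, 58, 57, 56, 61, 62, 67, 69, 70, 67, 56, 41, 34, 36, 37, 39, 37]
side 0 [85, 119, 151, 162, 170, 179, 184, 179, 170, 170, 175, 176, 167, 147, 131, 141, 152, 158, 147, 133, 121, 126, 139, 152, 148, 139, 127, 126, 138, 160, 171, 168, 164, 164, 168, 175, 174, 168, 163, 162, 168, 174, 173, 167, 162, 161, 166, 173, 173, 169, 162, 156, 143, 113, 74, 53, 64, 74, 80, 78, 71, 90, 113, 131, 140, 140, 137, 125]
side -0.014 [73, 92, 123, 146, 152, 160, 164, 165, 163, 160, 155, 150, 137, 123, 104, 81, 65, 62, 63, 64, 64, 63, 67, 80, 100, 125, 141, 146, 142, 137, 136, 139, 143, 140, 129, 124, 126, 136, 145, 143, 136, 130, 127, 133, 136, 121, 92, 63, 57, 61, 64, 64, 63, 62, 65, 76, 92, 106, 103, 105, 101, 94, 86, 89, 88, 85, 81, 72]
pen 0.66 [0.5654 0.086  0.055 ]
pen_tip 0.52 [0.6328 0.0899 0.061 ]
cradle 0.77 [0.5627 0.0853 0.055 ]
table_lip 0.75 [0.4801 0.0855 0.071 ]
t 17.05 pos [0.431  0.0806 0.1526] rpy [180.    0.   92.5] F [-0.3  0.3 -0.8] w 0.5
travel [-0.02  0.36  3.9 ] angular [0.01 0.01 0.01] j [-0.69  0.17  0.46  2.17 -0.1   0.82  1.45]
```

Request:
send_rows(angular=[[0,0,0],[0,0,0],[0,0,0],[0,0,0],[0,0,0]], travel=[[0,0,1.3],[0,0,2.6],[0,0,3.9],[0,0,3.9],[0,0.4,3.9]], hand=[-1,-1,-1,-1,-1])

```text
t: 17.47
tcp_pos: [0.4374, 0.0802, 0.0538]
eef_rot: [-3.135, 0.002, 1.614]
force: [-0.3, 0.7, 0.2]
gripper_width: 0.006
```

Request:
send_rows(angular=[[0,0,0],[0,0,0],[0,0,0],[0,0,0],[0,0,0]], travel=[[0,0.4,0],[0,0.8,0],[0,1.2,0],[0,1.6,0],[0,1.6,0]], hand=[-1,-1,-1,-1,-1])

```text
t: 17.88
tcp_pos: [0.4835, 0.0832, 0.0564]
eef_rot: [3.136, -0.001, 1.614]
force: [0.6, -0.4, -0.2]
gripper_width: 0.004
```

Request:
send_rows(angular=[[0,0,0],[0,0,0],[0,0,0],[0,0,0],[0,0,0]], travel=[[0,0.2,0],[0,0.4,0],[0,0.6,0],[0,0.8,0],[0,1,0]], hand=[-1,-1,-1,-1,-1])

```text
t: 18.3
tcp_pos: [0.5048, 0.0839, 0.0551]
eef_rot: [-3.141, -0.0, 1.615]
force: [-1.9, -0.5, 0.9]
gripper_width: 0.005
```

Request:
send_rows(angular=[[0,0,0],[0,0,0],[0,0,0],[0,0,0],[0,0,0]], travel=[[0,0.2,0],[0,0.4,0],[0,0.6,0],[0,0.8,0],[0,1,0]], hand=[-1,-1,-1,-1,-1])

```text
t: 18.72
tcp_pos: [0.5301, 0.0849, 0.0551]
eef_rot: [-3.142, 0.0, 1.615]
force: [-1.6, -0.5, 2.0]
gripper_width: -0.0
```

Request:
send_rows(angular=[[0,0,0],[0,0,0],[0,0,0],[0,0,0],[0,0,0]], travel=[[0,0.2,0],[0,0.35,0],[0,0.5,0],[0,0.6,0],[0,0.7,0]], hand=[-1,-1,-1,-1,-1])

```text
t: 19.13
tcp_pos: [0.5473, 0.0856, 0.055]
eef_rot: [-3.141, 0.0, 1.615]
force: [-2.0, 0.3, 0.7]
gripper_width: 0.005
```

Request:
send_rows(angular=[[0,0,0],[0,0,0],[0,0,0],[0,0,0],[0,0,0]], travel=[[0,0.12,0],[0,0.24,0],[0,0.36,0],[0,0.48,0],[0,0.55,0]], hand=[-1,-1,-1,-1,-1])

```text
t: 19.55
tcp_pos: [0.558, 0.0862, 0.0547]
eef_rot: [-3.134, -0.0, 1.615]
force: [-11.3, -1.4, 8.9]
gripper_width: 0.005
```

Request:
send_rows(angular=[[0,0,0],[0,0,0],[0,0,0],[0,0,0]], travel=[[0,0.08,0],[0,0.16,0],[0,0.24,0],[0,0.24,0]], hand=[-1,-1,-1,-1])

```text
t: 19.88
tcp_pos: [0.558, 0.0862, 0.054]
eef_rot: [-3.121, -0.001, 1.615]
force: [-20.7, -1.0, 16.0]
gripper_width: 0.003
```

Request:
send_rows(angular=[[0,0,0],[0,0,0],[0,0,0],[0,0,0],[0,0,0]], travel=[[0,-1,0],[0,-2.2,0],[0,-3,0],[0,-3,-1.5],[0,-3,-3]], hand=[-1,-1,-1,-1,-1])

```text
t: 20.3
tcp_pos: [0.4897, 0.0833, 0.1295]
eef_rot: [-3.137, 0.001, 1.615]
force: [2.2, 0.7, -0.2]
gripper_width: 0.006
```

```bash
python3 - <<'E'
from h import *
im=arm.camera("side"); arm.camera("top")
rays=[]
for cam in("top","side"):
    for k in("lever_ball","lever_pivot","table_lip","cradle"):
        for d in arm.landmark_of(cam,k)[:1]: print(cam,k,round(d["confidence"],2),np.round(d["centre"],1),atz(cam,d["centre"],dict(lever_ball=.3426,lever_pivot=.185,table_lip=.071,cradle=.055)[k]).round(4))
for cam,im in(("top",arm.camera("top")),("side",arm.camera("side"))):
    g=cv2.cvtColor(im,cv2.COLOR_RGB2GRAY); r,c=np.round(proj(cam,[.62,.2045,.3426])).astype(int)
    p=g[r-13:r+14,c-13:c+14]; print(cam,r,c); print("\n".join(" ".join(f"{v:3d}" for v in row[::2]) for row in p[::2]))
save(cv2.convertScaleAbs(cv2.resize(im[75:235,195:355],(560,560),interpolation=cv2.INTER_CUBIC),alpha=1.4),"home.png")
E
```

```text
top lever_ball 0.7 [135.8 134. ] [0.6169 0.203  0.3426]
top lever_pivot 0.9 [131.6 149.1] [0.6856 0.2154 0.185 ]
top table_lip 0.58 [189.2 208. ] [0.5705 0.0763 0.071 ]
top cradle 0.79 [158.8 201.8] [0.6592 0.0997 0.055 ]
side lever_ball 0.5 [ 91.  269.4] [0.6264 0.2035 0.3426]
side table_lip 0.92 [195.6 259.6] [0.5723 0.092  0.071 ]
side cradle 0.74 [198.4 283.7] [0.6442 0.079  0.055 ]
top 134 133
128 126 125 125 127 128 128 126 128 127 126 127 127 127
125 126 127 126 128 125 127 127 127 126 127 126 126 128
126 126 127 127 127 128 111 104 114 127 127 128 128 121
127 126 128 127 123  43   4   3  10  35 108 128 127  93
127 126 127 127  70   5  11   6  12  11  19 120 114  80
128 127 127 121   5  11  18  17  13   8   4  20  40  39
126 126 127 119   1  11  15  22   6  11   4   7  28  31
126 128 126 119   8  11   8   9   2   6   4  37  92  91
126 126 128 127  60   3   8   2   3   3  10 104 127 119
126 127 128 127 123  62   4   2   0   3  74 128 128 129
126 129 127 128 128 126 109  92  94 104 126 126 126 128
126 128 127 126 127 126 127 126 128 128 128 128 126 127
127 127 126 126 128 126 12
[... 181 characters left out ...]
  97  98  99  98  97  96  96
 94  94  94  95  96  96  96  97  97  96  97  97  96  95
 97  94  96  95  95  97  94  89  91  96  98  97  98  97
 98  97  99  99  97  86  45  35  38  66  93  98  97  96
 99  99  96  98  92  42  24  32  29  29  75  97  97  96
 98 100  98 100  86  27  22  26  25  23  57  96  95  96
 98  99  99 100  84  26  23  22  24  24  65 138 101  97
 98  97  99  99  93  52  20  22  23  27  72 106 100 131
 98  97  99  99  99  84  28  30  34  60  94 102  99 116
 99  97  98  97  99  84  40  45  63  74  94 103  96 103
 98  97  97  98 100  87  37  28  53  74  70  95  87  67
 96  98  97  97  99  91  39  29  36  69  79 102  80  71
 97  96  96  97  97  93  43  32  31  61  76  77  58  80
```

View pics/home.png

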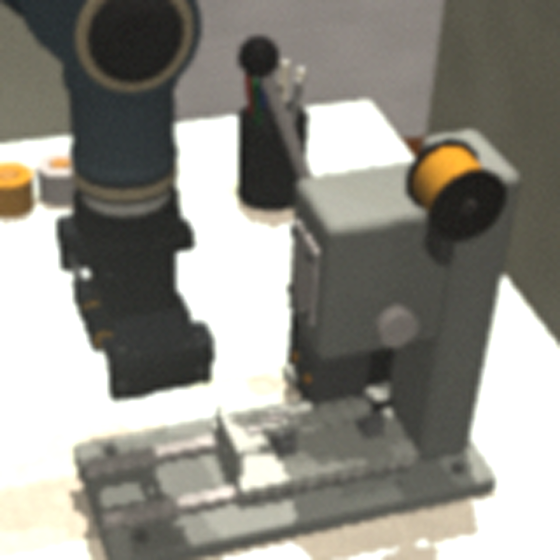

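```bash
python3 - <<'E'
from h import *
(o1,v1),(o2,v2)=ray("top",(133.1,134.4)),ray("side",(91,268.7))
t=np.linalg.lstsq(np.c_[v1,-v2],o2-o1,rcond=None)[0]; print("tri",(o1+t[0]*v1).round(4),(o2+t[1]*v2).round(4))
for c,p in(("top",(133.1,134.4)),("side",(91,268.7))): print(atz(c,p,.3426).round(4))
print("pot",atz("side",(135,272),0).round(3))
E
python3 go.py .50 .205 .41 92.4
```

```text
tri [0.6227 0.2026 0.3429] [0.6241 0.2024 0.3434]
[0.6228 0.2027 0.3426]
[0.6246 0.204  0.3426]
pot [0.741 0.514 0.   ]
t 20.9 pos [0.4916 0.0832 0.1294] rpy [-179.9    0.    92.5] F [ 1.5  0.8 -0.5] w 0.5
travel [  4.85   0.53 -11.23] angular [-0.01  0.01  0.02] j [-0.63  0.31  0.46  2.06 -0.19  0.81  1.55]
```

Request:
send_rows(angular=[[0,0,0],[0,0,0],[0,0,0],[0,0,0],[0,0,0]], travel=[[0.4,0.1,-1.4],[1,0.1,-2.8],[1.6,0.2,-4.2],[2.2,0.2,-5.6],[2.8,0.3,-7]], hand=[0.2,0.2,0.2,0.2,0.2])

```text
t: 21.32
tcp_pos: [0.4957, 0.154, 0.3066]
eef_rot: [-3.141, 0.0, 1.614]
force: [0.7, 0.8, -1.1]
gripper_width: 0.299
```

Request:
send_rows(angular=[[0,0,0],[0,0,0],[0,0,0],[0,0,0],[0,0,0]], travel=[[0.7,0,-1.4],[1.4,0.1,-2.8],[2,0.2,-4.2],[2,0.2,-4.2],[2,0.2,-4.2]], hand=[0.2,0.2,0.2,0.2,0.2])

```text
t: 21.73
tcp_pos: [0.4998, 0.2049, 0.4115]
eef_rot: [3.139, -0.001, 1.616]
force: [-0.0, -0.6, -0.5]
gripper_width: 0.588
```

```bash
python3 go.py .624 .2055 .40 92.4
```

```text
t 21.73 pos [0.4998 0.2049 0.4115] rpy [ 1.798e+02 -1.000e-01  9.260e+01] F [-0.  -0.6 -0.5] w 51.2
travel [-0.2   4.96  0.47] angular [ 0.03 -0.01  0.04] j [-0.85  0.13  0.44  1.59 -0.06  1.43  1.21]
```

Request:
send_rows(angular=[[0,0,0],[0,0,0],[0,0,0],[0,0,0],[0,0,0]], travel=[[0,1.2,0],[-0.1,2.4,0.2],[-0.2,3.8,0.4],[-0.2,5,0.5],[-0.2,5,0.5]], hand=[0.2,0.2,0.2,0.2,0.2])

```text
t: 22.15
tcp_pos: [0.6275, 0.2022, 0.3921]
eef_rot: [-3.137, 0.006, 1.61]
force: [-1.2, 0.5, -0.4]
gripper_width: 0.6
```

```bash
python3 -c "
from h import *
arm.camera('side');arm.camera('side')"; python3 go.py .624 .2055 .3236 92.4
```

```text
t 22.25 pos [0.6242 0.203  0.3945] rpy [-179.7    0.2   92.4] F [0.  0.2 0.1] w 52.3
travel [0.11 0.01 2.84] angular [-0.05  0.03 -0.  ] j [-0.71  0.37  0.48  1.34 -0.17  1.47  1.38]
```

Request:
send_rows(angular=[[0,0,0],[0,0,0],[0,0,0],[0,0,0],[0,0,0]], travel=[[0.1,0,0.8],[0.1,0,1.8],[0.1,0,2.6],[0.1,0,2.8],[0.1,0,2.8]], hand=[0.2,0.2,0.2,0.2,0.2])

```text
t: 22.67
tcp_pos: [0.6222, 0.2065, 0.3262]
eef_rot: [-3.138, 0.001, 1.615]
force: [0.5, 0.7, 0.4]
gripper_width: 0.599
```

Request:
send_rows(angular=[[0,0,0],[0,0,0],[0,0,0],[0,0,0],[0,0,0]], travel=[[0,0,0],[0,0,0],[0,0,0],[0,0,0],[0,0,0]], hand=[0.2,-1,-1,-1,-1])

```text
t: 23.08
tcp_pos: [0.6246, 0.2045, 0.3287]
eef_rot: [3.14, 0.003, 1.614]
force: [-0.5, -6.8, 2.5]
gripper_width: 0.384
```

```bash
python3 go.py .624 .2055 .3236 92.4
```

```text
t 23.08 pos [0.6246 0.2045 0.3287] rpy [179.9   0.2  92.5] F [-0.5 -6.8  2.5] w 33.4
travel [ 0.04 -0.02  0.2 ] angular [0.01 0.03 0.01] j [-0.71  0.39  0.47  1.46 -0.18  1.33  1.39]
```

Request:
send_rows(angular=[[0,0,0],[0,0,0],[0,0,0],[0,0,0],[0,0,0]], travel=[[-0.08,0,0],[-0.08,-0.33,0.14],[-0.08,-0.65,0.3],[-0.08,-0.96,0.48],[-0.08,-1.26,0.67]], hand=[-1,-1,-1,-1,-1])

```text
t: 23.5
tcp_pos: [0.5961, 0.2024, 0.3139]
eef_rot: [3.131, -0.001, 1.613]
force: [2.9, -1.7, 5.5]
gripper_width: 0.348
```

```bash
python3 go.py .5926 .2035 .312 92.4
```

```text
t 23.5 pos [0.5961 0.2024 0.3139] rpy [ 1.794e+02 -1.000e-01  9.240e+01] F [ 2.9 -1.7  5.5] w 30.3
travel [ 0.05 -0.14  0.08] angular [ 0.1  -0.01  0.  ] j [-0.74  0.34  0.47  1.56 -0.16  1.27  1.36]
```

Request:
send_rows(angular=[[0,0,0],[0,0,0],[0,0,0],[0,0,0],[0,0,0]], travel=[[0,-0.56,0.43],[0,-1.08,0.91],[0,-1.55,1.45],[0,-1.96,2.03],[0,-2.3,2.65]], hand=[-1,-1,-1,-1,-1])

```text
t: 23.92
tcp_pos: [0.5361, 0.2001, 0.2467]
eef_rot: [3.138, -0.001, 1.614]
force: [0.8, -2.1, 1.1]
gripper_width: 0.349
```

```bash
python3 go.py .535 .2 .2455 92.4
```

```text
t 23.92 pos [0.5361 0.2001 0.2467] rpy [ 1.798e+02 -1.000e-01  9.250e+01] F [ 0.8 -2.1  1.1] w 30.3
travel [-0.   -0.05  0.05] angular [ 0.04 -0.01  0.01] j [-0.79  0.29  0.45  1.78 -0.14  1.1   1.32]
```

Request:
send_rows(angular=[[0,0,0],[0,0,0],[0,0,0],[0,0,0],[0,0,0]], travel=[[0,-0.28,0.66],[0,-0.49,1.34],[0,-0.63,2.04],[0,-0.69,2.75],[0,-0.68,3.46]], hand=[-1,-1,-1,-1,-1])

```text
t: 24.33
tcp_pos: [0.5183, 0.1993, 0.1587]
eef_rot: [3.141, -0.0, 1.614]
force: [-2.1, -2.6, 9.0]
gripper_width: 0.348
```

```bash
python3 go.py .518 .2 .159 92.4
```

```text
t 24.33 pos [0.5183 0.1993 0.1587] rpy [180.   -0.   92.5] F [-2.1 -2.6  9. ] w 30.3
travel [ 0.03 -0.01 -0.01] angular [ 0.01 -0.    0.01] j [-0.78  0.36  0.43  1.91 -0.18  0.91  1.35]
```

Request:
send_rows(angular=[[0,0,0],[0,0,0],[0,0,0]], travel=[[0,0,0.06],[0,0,0.12],[0,0,0.12]], hand=[-1,-1,-1])

```text
t: 24.58
tcp_pos: [0.5184, 0.1993, 0.1563]
eef_rot: [-3.141, 0.0, 1.614]
force: [-4.4, -3.9, 9.3]
gripper_width: 0.351
```

Request:
send_rows(angular=[[0,0,0],[0,0,0],[0,0,0]], travel=[[0,0,0.06],[0,0,0.12],[0,0,0.12]], hand=[-1,-1,-1])

```text
t: 24.83
tcp_pos: [0.5185, 0.1994, 0.1551]
eef_rot: [-3.141, -0.001, 1.614]
force: [-7.5, -4.1, 19.0]
gripper_width: 0.346
```

```bash
python3 - <<'E'
from h import *
im=arm.camera("side"); s=arm.observe(); print(s["t"],s["tcp_pos"].round(4),s["force"].round(1),s["gripper_width"])
for k,z in dict(lever_ball=.173,pen=.055,cradle=.055,pen_tip=.061).items():
    for d in arm.landmark_of("side",k)[:1]: print(k,round(d["confidence"],2),np.round(d["centre"],1),atz("side",d["centre"],z).round(4))
save(cv2.convertScaleAbs(cv2.resize(im[95:235,195:375],(720,560),interpolation=cv2.INTER_CUBIC),alpha=1.5),"end.png")
E
```

```text
24.8833 [0.5186 0.1994 0.1551] [-6.7 -4.9 18.6] 0.3533349141487964
lever_ball 0.45 [321.3 277.2] [ 0.4813 -0.354   0.173 ]
pen 0.73 [135.  288.4] [0.7736 0.4141 0.055 ]
cradle 0.81 [199.1 286.1] [0.6502 0.0742 0.055 ]
pen_tip 0.43 [189.3 308.4] [0.7284 0.0936 0.061 ]
```

View pics/end.png

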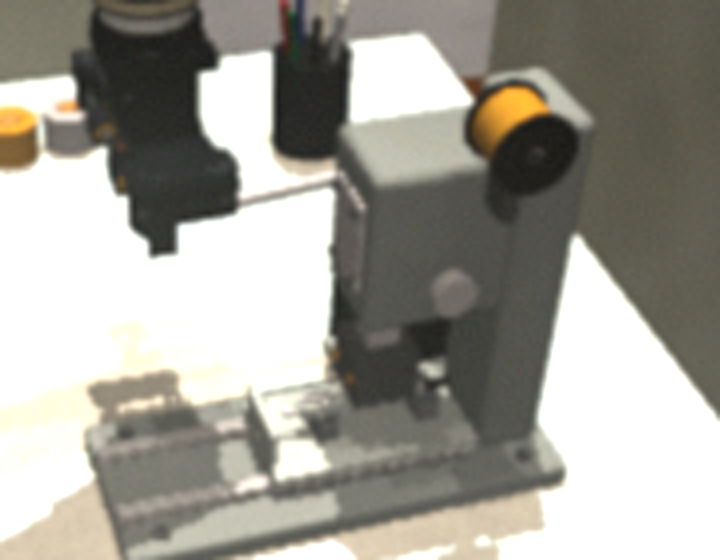

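Request:
send_rows(angular=[[0,0,0],[0,0,0],[0,0,0],[0,0,0]], travel=[[0,0,0.05],[0,0,0.05],[0,0,0.05],[0,0,0.05]], hand=[-1,-1,-1,-1])

```text
t: 25.42
tcp_pos: [0.5186, 0.1994, 0.1547]
eef_rot: [-3.141, -0.001, 1.614]
force: [-9.3, -4.6, 23.5]
gripper_width: 0.345
```

Another 1.25 mm of command moved the arm only 0.4 mm while the force went up, so the lever is hard on its end stop. Handing in.

```bash
python3 -c "
from h import *
print(arm.finish_job())"
```

```text
the job is handed in; nothing more can be done
None
```

I laid the square pen in the cradle with its tip towards the press and pushed the table home. I then pulled the lever to its end stop and handed the job in at about 25 s, still holding it there.

**Pen position:** after the first placing I measured the pen about 3 mm short of the cradle's middle. My first correction dragged the table along with the pen. I then lifted the pen and moved it, a net shift of about 2 mm. My last estimates put its middle within about 3 mm of the cradle's middle. They come from coarse images and did not fully agree with each other.

**Table:** it stopped dead, with the push force rising from 2 N to about 20 N. The image then showed it under the head with the pen in it.

**Lever:** the rod looks about level in the last picture. The upward force rose from 9 N to 23 N with almost no further movement, which fits the end stop. The fingers are still closed on the ball.

**Checks that failed or are missing:** in the last picture the detector placed the ball and the pen on the wrong things, so I relied on the picture and the forces. The die touching the pen is inferred from the lever position, because I could not see it clearly. I did not recheck the tray or the bottle at the end, but no force readings suggested I had touched them.

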